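# Zero the bench comparator on its master block and gauge a spacer

## Task

The master block stands between the jaws of the bench comparator: turn the dial's bezel until its zero mark stands under the needle, and leave it so; then take the master block out and stand it upright in its empty wooden case. Then stand the tall hollow spacer upright in the jaws instead, wedging the sprung jaw open without forcing it against the anvil, press it down onto the seat with about 15 N (never over 30 N), and leave it standing there. Do not knock the other things on the desk about.

Things in the scene. Friction and masses are not known exactly. Their poses are not given: they have to be found in the camera images.
- comparator: bench comparator fixed to the desk: grey base plate 200 x 80 mm carrying a steel anvil, a sprung steel jaw and a round dial on a post. Origin in the middle of the base, 12 mm below the plate's top (within 5 mm of desk level, differs each time); x from the anvil towards the dial (the way the jaw opens), y across, z up. Anvil face at x = -45 mm, dial axis at x = +50 mm. 25 mm is clear on both y sides of the jaws.
- anvil_face (a point): foot of the fixed anvil's measuring face, mid-width, level with the seat's top, 18 mm above the comparator's origin. Anvil and jaw are 22 mm wide (y); their faces are upright for 16 mm above this point, then slope apart as a lead-in (anvil back 6 mm by 28 mm above this point, jaw back 10 mm by 40 mm above it).
- seat: small rigid steel seat, the floor between the jaws, fixed to the comparator; its top is 6 mm above this origin and 18 mm above the comparator's. A block stands on it.
- jaw (a joint): travel of the sprung jaw in m: 0 with the 30 mm master in, + when wider (at most 0.008), -0.002 with the jaws empty (28 mm gap). The spring pushes it towards the anvil with about 4 N, so a block drags by a few newtons as it slides up or down, and wedging in takes up to about 10 N. The needle turns 0.2 rad per mm, clockwise from above as the jaw opens.
- dial_centre (a point): centre of the dial face, on the turning bezel, 73 mm above the comparator's origin; x axis points to the zero mark, z up. The bezel is a knurled dark steel disc, 59 mm across and 20 mm tall (top 1 mm below this point) with a white face, on a narrower post (36 mm). It turns stiffly (0.06 N m) about the upright axis and stays where left; take it by its rim from above.
- zero_mark (a point): the zero mark: the one broad black bar on the bezel's white face, 22 mm from the centre; turns with the bezel
- needle_tip (a point): near the tip of the long thin black needle over the dial face, 22 mm from the centre, turns about the same axis as the bezel and follows the jaw, not the bezel
- master_mid (a point): centre (half-way up) of the master block: plain solid steel block 30 (x) x 24 (y) x 50 mm (z, upright), about 0.26 kg. At the start it stands on the seat in the jaws, its x along the comparator's x.
- master: the same master block; origin at the centre of its underside
- part_mid (a point): centre (half-way up) of the part to gauge: hollow square aluminium spacer, open at top and bottom, 32 (x, the gauged thickness) x 24 (y) x 50 mm (z, upright), walls 5 to 6 mm, about 0.08 kg. It starts upright in the grey tray. It goes into the jaws with its x along the comparator's x, either way round; the dial then shows 2 mm more than on the master.
- part: the same hollow spacer; origin at the centre of its underside. Lowered a millimetre or two clear of the rigid anvil, it is drawn up to it by the jaw spring when let go.
- case: the master block's wooden case, fixed: open, 110 (x) x 100 (y) mm outside, walls 6 mm thick and 14 mm high, inner floor 6 mm above the desk. Origin under its centre, on the desk. Empty at the start.
- tray: shallow grey parts tray, fixed: 150 (x) x 100 (y) mm, walls 4 mm thick; origin under its middle, floor top 4 mm and rim 10 mm above the origin, which lies within 5 mm of desk level, different each time. Holds the tall spacer and the short one.
- short_spacer: bystander: short hollow aluminium spacer, 26 x 26 x 18 mm high, in the tray
- paper_cup: bystander: white paper cup, 84 mm across, 110 mm tall
- bottle: bystander: bottle 64 mm across, 190 mm tall
- tumbler: bystander: blue tumbler with a straw, 88 mm across, 142 mm tall without the straw
- smartphone: bystander: telephone lying flat, 75 x 155 x 8 mm
- stapler: bystander: black stapler, 140 mm long, 45 mm high
- mouse: bystander: round mouse, 58 mm across, 30 mm high
Not all that is in view belongs to the job. Leave any orange or purple look-alike of the master alone.

How it is judged:
By the outcome, as a careful person would: the job done as asked, in the order asked, and still so for the second after the job is handed in, with the robot touching nothing.
It also fails if it takes over 72 s, if anything falls off the work surface, if the arm or the gripper's body presses on something with over 40 N, if the wrist force passes 120 N, or if a joint passes its speed limit or range.

## Robot

A 7-joint arm with a two-finger parallel gripper is mounted at the origin on the work surface. World frame = base frame: x ahead of the robot, y to its left, z up, the work surface at z = 0. Lengths are in mm, angles in rad, forces in N, time in s.
With the tool pointing down it reaches from about 400 to 875 mm from the base axis. Payload 19.3 kg.
Tool frame: the origin (TCP) lies at the very end of the fingers, on their centre line; the grasp point (between the pads) lies 19 mm behind it (grip_point_offset is the z of the grasp point in the tool frame, in mm); z points along the fingers, y is the line along which they close (so a half turn about z gives the same grasp; the last joint's range is limited). The gripper opens to 85 mm and grips with 20 to 120 N. Pads are 22 mm wide; open, the fingers measure 114 mm over their backs; the gripper's body (76 mm by 85 mm) begins 54 mm behind the grasp point. The pads swing forward as they close: fully open they stand 13 mm farther back than shut.
Start: joints at [1.251, 0.521, -0.036, 1.599, 0.021, 1.021, -0.113], TCP at [154.478, -605.599, 206.991] pointing down, gripper open.
Joint ranges: [-2.91, 2.91], [-0.3, 2.13], [-1.5, 1.42], [0.17, 2.43], [-1.26, 4.41], [0.16, 1.93], [-2.52, 2.52]. Speed limits (rad/s): [1.89, 1.89, 2.39, 2.39, 3.01, 3.01, 3.01].

## Interface

Orientations are given as a 3x3 rotation matrix whose columns are the frame's x, y, z axes.
In Python, from workcell import movep, movel, goto_joints, open_gripper, clamp, wait, inverse_kinematics, read_state, camera, PlanningError, finish_job, grip_point_offset gives the robot as it stands. Calls block until the motion is done:
- movep(position, orientation): joint-space move of the TCP to a pose.
- movel(position, frame=None, max_speed=150, guard=None): straight line of the TCP; frame=None keeps the orientation; max_speed is the mean speed in mm/s. With guard (N) it stops when the force on the tool has changed by that much, and returns True; else False.
- goto_joints(angles): joint-space move.
- open_gripper() and clamp(): open the fingers fully, or close them until they stop; the grip force is fixed at half the most.
- wait(seconds).
- inverse_kinematics(position, orientation): joint angles nearest the present ones, or None.
- read_state(): the state.
- camera(name): name is "side" or "top"; returns a dict with "image" (420x560x3 uint8, blue, green, red), "range_z" (420x560 float32, mm along the optical axis (not along the pixel's ray), 0 where there is no reading), "fx", "fy", "cx", "cy" (pixels), "dist_coeffs" ([k1, k2, p1, p2, k3] as OpenCV has them; the pictures are not rectified), "cam_to_world" (4x4, takes a point from camera to world coordinates). Camera axes: x right, y up, looking along -z (the intrinsics and any distortion apply to the point x, -y, -z); pixel columns grow to the right and rows downward; lengths in mm; the calibration is good to about 2 mm. A picture is of the moment at which its call begins.
A pose or a line that the arm cannot do raises PlanningError and nothing moves.
- finish_job(): hands the job in; it is judged then, once.
The state is a dict: "time": time; "qpos": joint angles; "qvel": joint speeds; "joint_efforts": joint torques, N m; "eef_pos": TCP position; "tool_rot": TCP orientation; "ft_force": force on the tool from outside, world axes, zero at the start; "torque": the same for the moment, N m; "finger_gap": finger opening in mm; "gripper_force": force on a finger pad.
Only numpy, scipy, OpenCV 4.12 (cv2) and the standard library are available. Lean on these libraries where they do the work, as an engineer would, in place of code of your own. Each camera call takes 0.05 s, during which the arm holds its last target. There are 200 camera calls.

## Working session

There is one attempt and no reset: what is moved stays moved. The work goes in short steps, each a Python script; the robot and the scene stay as the last script left them, time stands still between calls to the robot, and variables do not carry over. Pictures are saved under pics/ and viewed, at most 10 in all, crops included, and the job is handed in when it is done.

```bash
mkdir -p pics; ls; cat > h.py <<'E'
import numpy as np, cv2
from workcell import *
def ray(c,u,v):
    K=np.array([[c['fx'],0,c['cx']],[0,c['fy'],c['cy']],[0,0,1.]])
    p=cv2.undistortPoints(np.array([[[u,v]]],float),K,np.array(c['dist_coeffs'],float))[0,0]
    T=np.array(c['cam_to_world']); return T[:3,3],T[:3,:3]@np.array([p[0],-p[1],-1.])
def onz(c,u,v,z):
    o,d=ray(c,u,v); return o+d*(z-o[2])/d[2]
def pt(c,u,v):
    o,d=ray(c,u,v); return o+d*float(c['range_z'][int(v),int(u)])
def cloud(c):
    h,w=c['range_z'].shape
    K=np.array([[c['fx'],0,c['cx']],[0,c['fy'],c['cy']],[0,0,1.]])
    u,v=np.meshgrid(np.arange(w),np.arange(h))
    p=cv2.undistortPoints(np.stack([u,v],-1).reshape(-1,1,2).astype(float),K,np.array(c['dist_coeffs'],float)).reshape(h,w,2)
    d=np.stack([p[...,0],-p[...,1],-np.ones((h,w))],-1)*c['range_z'][...,None]
    T=np.array(c['cam_to_world']); P=d@T[:3,:3].T+T[:3,3]; P[c['range_z']==0]=np.nan; return P
def down(yaw): # tool x axis at yaw, z down; y (closing) = z cross x
    x=np.array([np.cos(yaw),np.sin(yaw),0]); z=np.array([0,0,-1.]); return np.stack([x,np.cross(z,x),z],1)
E
python3 - <<'E'
from h import *
import pickle
for n in('top','side'):
    c=camera(n); cv2.imwrite(f'pics/{n}0.png',c['image']); pickle.dump(c,open(f'{n}0.pkl','wb'))
    print(n,np.round(c['cam_to_world'],3).tolist(),c['fx'],c['dist_coeffs'])
print(read_state()['time'],grip_point_offset)
E
```

```text
pics
top [[0.008, 0.996, -0.088, 532.416], [-1.0, 0.006, -0.022, -22.173], [-0.022, 0.088, 0.996, 1039.646], [0.0, 0.0, 0.0, 1.0]] 384.54810237065317 [-0.08547233  0.          0.          0.          0.        ]
side [[0.988, 0.083, -0.129, 468.966], [-0.153, 0.572, -0.806, -752.219], [0.007, 0.816, 0.578, 641.219], [0.0, 0.0, 0.0, 1.0]] 381.03957632465364 [0.00185444 0.         0.         0.         0.        ]
0.1 -18.700000000000003
```

View pics/top0.png

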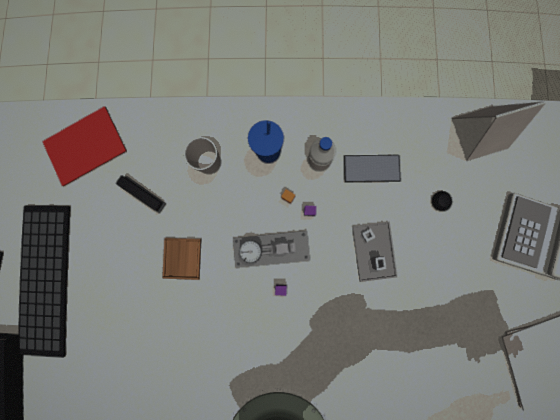

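View pics/side0.png

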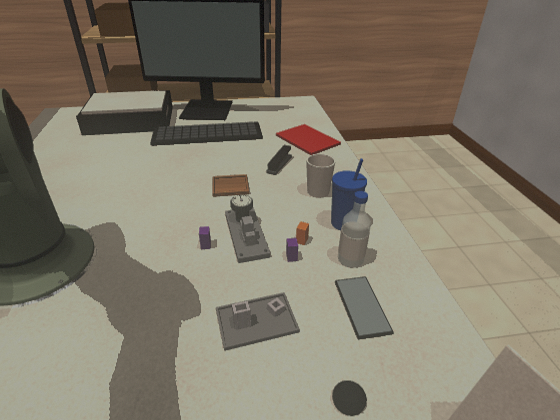

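The top view shows the comparator around (272,248), with its dial at (250,252) and the master in the jaws at about (283,247). The case is at (182,258). In the tray at (374,251), the tall spacer is at (380,264) and the short one at (368,235).

What could be taken for the master: grey block in the jaws (283,247), which I choose; purple (310,210), purple (280,288) and orange (288,195) are look-alikes. For the spacer: (380,264) is tall, which I choose; (368,235) is short. One close crop to check.

```bash
python3 - <<'E'
from h import *
import pickle
t=pickle.load(open('top0.pkl','rb'));s=pickle.load(open('side0.pkl','rb'))
a=cv2.resize(t['image'][225:272,228:318],None,fx=8,fy=8,interpolation=cv2.INTER_CUBIC)[:, :720]
b=cv2.resize(t['image'][218:285,350:400],None,fx=3.3,fy=3.3,interpolation=cv2.INTER_CUBIC)
d=cv2.resize(s['image'][190:265,215:275],None,fx=2.9,fy=2.9,interpolation=cv2.INTER_CUBIC)
im=np.zeros((600,720,3),np.uint8); im[:a.shape[0]]=a; im[378:378+b.shape[0],:b.shape[1]]=b[:222]; im[378:378+d.shape[0],200:200+d.shape[1]]=d[:222]
cv2.imwrite('pics/crop1.png',im)
P=cloud(t)
Z=P[...,2]
print('rows 236-262 step2, cols 234-312 step 3: z')
for v in range(234,268,2): print(v,' '.join('%3.0f'%Z[v,u] for u in range(232,314,3)))
print('tray')
for v in range(220,282,3): print(v,' '.join('%3.0f'%Z[v,u] for u in range(352,400,2)))
print('case');print(np.round(Z[236:282:4,160:206:3]))
E
```

```text
rows 236-262 step2, cols 234-312 step 3: z
234  -3 nan   1   0   1  -1  -2  -4  -2  -1   1  -0   1  -3  13  13  19  18  17  18  14  14  12  16  16  13  -3  -0
236   2  -3  -3  -2   1  -1  -2  13  14  17  16  14  13  14  15  16  15  17  17  15  16  18  15  15  16  14   1   0
238   1  16  18  17  16  14  13  16  17  14  13  17  17  18  16  14 nan  21  17  17  14  18  19  17  12  18  -0  -1
240   0  12  14  13  18  18  16  15  14  19  13  16  19  16  16  18  13  15  14  21  16  21  15  16  14  16  -2  -0
242  -3  17  16  16  16  76  75  79  74  15  17  15  15  16  16  13  18  14  23  18  17  11  15  13  15  13   2   3
244  -2  11  18  14  75  77  75  77  76  78  14  14  15  13  12  21  72  71  70  41  48  15  17  16  14  16  -1   0
246  -0  15  14  77  76  76  77  77  77  76  26  29  29  57  51  71  73  71  69  45  50  15  12  19  17  16  -1  -2
248   1  15  14  78  75  75  75  76  77  76  30  17  15  60  51  73  69  70  72  43  46  46  19  16  17  17  -3  -1
250   1  16  14  74  75  77  78  73  74  77  14  17  18  57  53  70  73  72  68  42  34  47  16  16  17  19   3  -2
252  -1  16  
[... 3129 characters left out ...]
 16. 15. 15. 13. 15. -1. -2.]
 [ 2.  5.  8.  4.  3.  3.  3.  7.  7.  6.  4.  9.  4. 14. -1.  2.]
 [-0.  0. 12.  6.  6.  5.  2.  7.  3.  5.  3.  6.  3. 14. -3.  2.]
 [ 0. -0.  5.  2.  3.  5.  6.  6.  6.  4.  3.  6.  3. 10.  2. -4.]
 [ 0. 14.  6.  6.  5.  6.  5.  7.  3.  5.  5.  3.  7. 11. -1. -0.]
 [-0. 14.  2.  9.  4.  6.  3.  7.  6.  7.  3.  4.  6. 14. -4.  0.]
 [ 1. 14.  2.  6.  3. 10.  6.  7.  4.  5.  6.  9.  3.  9. -0.  1.]
 [-1. 13.  5.  5.  5.  6.  7.  4.  5.  9. nan  3.  5.  4. -5.  3.]
 [-5. 14.  8.  9.  2.  4.  1.  4.  1.  7.  3.  9.  4.  4. -2.  2.]
 [-0. 13. 13. 10.  9.  4.  3.  5.  7.  7.  6.  5.  7. -2. -0. -3.]
 [ 4.  1. -2. -0. -0. -2. -4. -0. -2. -1.  1.  0.  0.  3.  1.  2.]]
```

View pics/crop1.png

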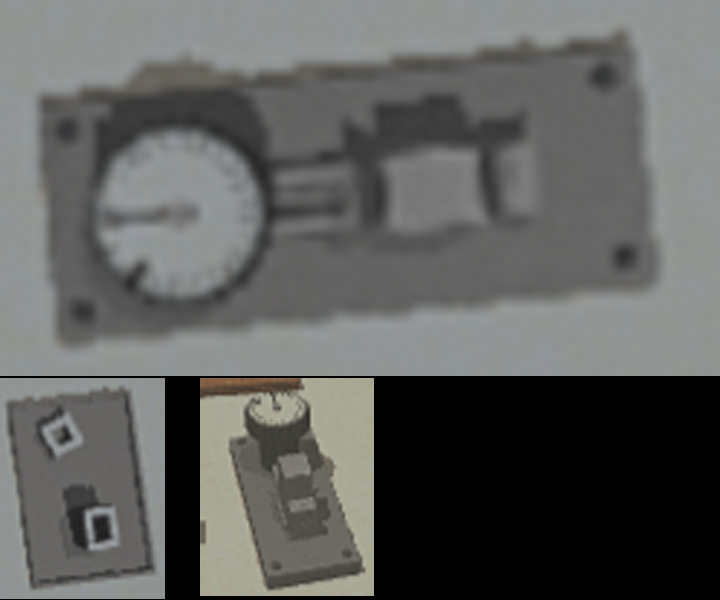

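The crop confirms the plain grey block in the jaws as the master. In the top view the needle points left, with its tip near (241,252). The zero bar is near (244.6,260) and the dial centre near (250.5,252), so the bezel needs about 54° clockwise. The tall spacer is in the lower part of the tray. Next I measure precisely from both views.

```bash
cat > meas.py <<'E'
from h import *
def rect(P,m):
    m=m.astype(np.uint8); n,l,s,_=cv2.connectedComponentsWithStats(m)
    i=1+np.argmax(s[1:,4]); q=P[l==i]; r=cv2.minAreaRect(q[:,:2].astype(np.float32)); return r,np.median(q[:,2]),len(q),q
if __name__=='__main__':
    import pickle
    for n in('top','side'):
        c=pickle.load(open(n+'0.pkl','rb'));P=cloud(c);X,Y,Z=P[...,0],P[...,1],P[...,2]
        box=lambda x0,x1,y0,y1,z0,z1:(X>x0)&(X<x1)&(Y>y0)&(Y<y1)&(Z>z0)&(Z<z1)
        f=lambda r:np.round([*r[0],*r[1],r[2]],1)
        # comparator approx
        for nm,b in dict(plate=(380,520,-130,110,8,90),dial=(380,520,-20,120,66,90),mast=(380,520,-100,-5,64,90),spacer=(320,470,-330,-200,40,70),short=(430,560,-330,-200,14,30),tray=(330,560,-380,-190,-8,60),case=(350,520,130,270,3,25)).items():
            r,z,k,q=rect(P,box(*b)); print(n,nm,f(r),round(float(z),1),k,'med',np.round(np.median(q[:,:2],0),1),'mid',np.round((q[:,:2].min(0)+q[:,:2].max(0))/2,1))
        W=box(380,520,-130,110,8,24);print(n,'plate z',np.nanmedian(Z[W]))
        g=c['image'].astype(float).mean(2)
        D=box(380,520,-20,120,66,90)
    c=pickle.load(open('top0.pkl','rb'))
    for uv in ((250.5,251.7),(241.1,251.8),(244.6,259.7),(283,248),(380,264)): print(uv,onz(c,*uv,75))
E
python3 meas.py
```

```text
top plate [495.3  14.   53.7 191.6   1.7] 17.3 1224 med [497.4  26.5] mid [492.9  13.7]
top dial [5.00e+02 7.03e+01 4.00e+01 5.77e+01 3.00e-01] 76.0 311 med [502.5  71.2] mid [500.   70.4]
top mast [ 5.118e+02 -1.480e+01  1.260e+01  1.760e+01  4.000e-01] 71.1 44 med [513.  -13.6] mid [511.8 -14.8]
top spacer [ 467.1 -261.1    2.8   24.9    1.5] 53.3 19 med [ 468.2 -258.4] mid [ 467.  -261.1]
top short [ 552.  -235.1   26.    25.6   29.5] 21.4 61 med [ 547.6 -232.2] mid [ 546.2 -234.8]
top tray [ 444.6 -285.   229.1  190.     0. ] 0.7 6038 med [ 443.8 -283.9] mid [ 444.6 -285. ]
top case [474.6 241.3  56.7  90.6  89.1] 6.2 619 med [475.  241.7] mid [474.5 241.3]
top plate z 15.704860385253482
side plate [494.7  14.9  52.  190.7   1. ] 18.8 1114 med [499.3  14.7] mid [493.6  14.8]
side dial [500.   70.5  39.4  57.4   1. ] 77.3 203 med [502.2  63.9] mid [500.   70.7]
side mast [513.3 -14.7  17.9  12.7  88.4] 72.6 43 med [513.5 -19.1] mid [513.4 -14.8]
side spacer [ 467.1 -259.6    5.2   27.1    2.3] 53.8 40 med [ 467.3 -263.4] mid [ 467.1 -259.6]
side short [ 552.6 -235.3   26.    27.6   28.1] 21.7 119 med [ 549.3 -234.5] mid [ 548.  -235.5]
side tray [ 444.9 -285.   190.   229.9   90. ] 1.4 10098 med [ 442.1 -301.2] mid [ 445. -285.]
side case [475.7 235.9  67.7  88.1  89.2] 7.7 322 med [474.6 238.6] mid [475.6 235.8]
side plate z 17.217993150135726
(250.5, 251.7) [508.17657056  70.17552702  75.        ]
(241.1, 251.8) [507.69765591  93.77849769  75.        ]
(244.6, 259.7) [488.11107125  84.71636572  75.        ]
(283, 248) [518.08619539 -11.06525132  75.        ]
(380, 264) [ 479.63769099 -253.12686344   75.        ]
```

```bash
sed -i 's/plate=(380,520,-130,110,8,90),dial=(380,520,-20,120,66,90),mast=(380,520,-100,-5,64,90),spacer=(320,470,-330,-200,40,70),short=(430,560,-330,-200,14,30),tray=(330,560,-380,-190,-8,60),case=(350,520,130,270,3,25)/plate=(420,600,-150,170,8,90),dial=(420,600,30,120,66,90),mast=(420,600,-60,25,64,90),spacer=(420,530,-330,-200,44,70),short=(480,600,-330,-200,14,30),tray=(380,640,-380,-150,2.5,60),case=(400,600,150,350,3.5,25)/; s/W=box(380,520/W=box(420,600/' meas.py; python3 meas.py
```

```text
top plate [513.7  21.2  80.1 200.2   6.3] 16.8 2268 med [514.8  20.9] mid [514.2  20.7]
top dial [508.4  70.6  56.   56.   72.1] 76.0 412 med [507.7  71.1] mid [508.7  70.4]
top mast [ 5.167e+02 -8.500e+00  2.260e+01  3.010e+01  4.000e-01] 71.2 115 med [517.9  -8.5] mid [516.8  -8.5]
top spacer [ 481.3 -259.2   32.3   25.5    6.9] 52.7 99 med [ 480.9 -258.2] mid [ 482.  -259.5]
top short [ 552.1 -235.3   26.    26.1   29.5] 21.4 81 med [ 552.8 -234.8] mid [ 551.6 -234.8]
top tray [ 510.1 -253.7  154.3  109.6    7.9] 5.2 1652 med [ 507.9 -250.8] mid [ 510.7 -253.2]
top case [487.8 264.7 103.5 111.4  89.5] 6.5 1322 med [487.  264.5] mid [487.8 264.4]
top plate z 15.71135840887382
side plate [515.   21.8  79.8 201.    6.1] 18.4 1865 med [512.2  -2.5] mid [514.7  18.8]
side dial [510.1  70.5  55.4  56.9  16.7] 77.2 284 med [509.3  64.2] mid [509.2  70.7]
side mast [518.3  -8.   24.   30.9   5.7] 72.8 106 med [517.9 -13.1] mid [518.5  -8.1]
side spacer [ 480.9 -258.    32.    26.7    7.1] 53.2 202 med [ 480.8 -263.3] mid [ 480.8 -259.6]
side short [ 553.  -235.5   26.4   28.    30. ] 21.7 158 med [ 552.7 -237.6] mid [ 553.4 -235.5]
side tray [ 515.8 -249.8  165.7  110.2    7.3] 5.6 3148 med [ 509.  -264.7] mid [ 512.9 -253.7]
side case [488.1 258.7 113.4 113.1  89.8] 7.8 716 med [486.7 264. ] mid [488.  258.8]
side plate z 17.21711840243404
(250.5, 251.7) [508.17657056  70.17552702  75.        ]
(241.1, 251.8) [507.69765591  93.77849769  75.        ]
(244.6, 259.7) [488.11107125  84.71636572  75.        ]
(283, 248) [518.08619539 -11.06525132  75.        ]
(380, 264) [ 479.63769099 -253.12686344   75.        ]
```

```bash
cat > dial.py <<'E'
from h import *
def project(c,P):
    T=np.array(c['cam_to_world']); q=(P-T[:3,3])@T[:3,:3]; q=q*[1,-1,-1]
    K=np.array([[c['fx'],0,c['cx']],[0,c['fy'],c['cy']],[0,0,1.]])
    return cv2.projectPoints(q.reshape(-1,1,3),np.zeros(3),np.zeros(3),K,np.array(c['dist_coeffs'],float))[0].reshape(-1,2)
def dial(c,cen,z):
    # refine centre: bright face disc centroid, ray cast to z
    a=np.radians(np.arange(0,360,2)); out={}
    g=c['image'].astype(np.float32).mean(2)
    u0,v0=project(c,np.array([[*cen,z]]))[0]
    yy,xx=np.mgrid[-26:27,-26:27]*0.5
    sub=cv2.remap(g,(u0+xx).astype(np.float32),(v0+yy).astype(np.float32),cv2.INTER_CUBIC)
    m=(sub>np.percentile(sub,50)*0+0.6*np.percentile(sub,95)).astype(np.uint8)
    # restrict to disc r<31 mm
    W=np.array([onz(c,u0+x,v0+y,z)[:2] for x,y in zip(xx.ravel(),yy.ravel())]).reshape(*xx.shape,2)
    m[np.hypot(*(W-cen).transpose(2,0,1))>30]=0
    cn=max(cv2.findContours(m,0,1)[0],key=cv2.contourArea); h=cv2.convexHull(cn)[:,0]
    pts=W[h[:,1],h[:,0]].astype(np.float32); (cc,rr)=cv2.minEnclosingCircle(pts); el=cv2.fitEllipse(pts) if len(pts)>5 else None
    def prof(r):
        P=np.stack([el[0][0]+r*np.cos(a),el[0][1]+r*np.sin(a),np.full_like(a,z)],1); p=project(c,P).astype(np.float32)
        return cv2.remap(g,p[:,0:1],p[:,1:2],cv2.INTER_CUBIC)[:,0]
    return el,cc,rr,np.mean([prof(r) for r in(20,21,22,23)],0),np.mean([prof(r) for r in(9,11,13,15)],0)
def peak(p,mask=None):
    d=np.median(p)-p; 
    if mask is not None: d=np.where(mask,d,-1e9)
    i=int(np.argmax(d)); k=np.arange(i-7,i+8); w=np.clip(np.median(p)-p[k%180]-8,0,None); return 2*np.sum(k*w)/w.sum(), (np.median(p)-p[i])
def run(c,n,cen=(508.9,70.6)):
    el,cc,rr,po,pi=dial(c,np.array(cen),77.0)
    nd,s=peak(pi)
    ang=np.arange(180)*2; far=np.abs((ang-nd+180)%360-180)>24
    zo,s2=peak(po,far); no,_=peak(po,~far)
    print(n,'ellipse',np.round([*el[0],*el[1]],1),'needle in/out',round(nd,1),round(no,1),'zero',round(zo,1),'str',s,s2)
if __name__=='__main__':
    import sys,pickle
    for n in('top','side'): run(pickle.load(open(n+'0.pkl','rb')) if len(sys.argv)>1 else camera(n),n)
E
python3 dial.py old
python3 - <<'E'
from h import *
for nm,p,yaws in (('dial',(508.9,70.6,41),(6.2+30,6.2-30,96+30,96-30)),('dialhi',(508.9,70.6,150),(6.2+30,6.2-30,96+30,96-30,216,156)),('mast',(517.5,-8.3,36),(96.2,-83.8)),('part',(481,-258.6,22),(7,187)),('case',(488,264,150),(96,-84,6,186))):
    for y in yaws:
        q=inverse_kinematics(p,down(np.radians(y))); print(nm,y,None if q is None else np.round(q,2))
E
```

```text
top ellipse [509.4  71.9  52.5  52.6] needle in/out 95.7 94.3 zero 146.6 str 43.11519 70.550125
side ellipse [508.5  73.5  52.8  58.8] needle in/out 91.2 91.2 zero 142.1 str 77.56299 52.648743
dial 36.2 [ 0.08  0.63 -0.45  2.    0.47  0.61 -1.62]
dial -23.8 [-0.13  0.6  -0.16  2.01  0.18  0.54 -2.41]
dial 126 [ 0.21  0.67 -0.63  1.99  0.63  0.68 -0.19]
dial 66 [ 0.13  0.65 -0.52  2.    0.53  0.63 -1.15]
dialhi 36.2 [ 0.25  0.49 -0.68  1.92  0.4   0.86 -1.57]
dialhi -23.8 [ 0.05  0.44 -0.4   1.93  0.24  0.81 -2.46]
dialhi 126 [ 0.37  0.54 -0.85  1.92  0.51  0.91 -0.1 ]
dialhi 66 [ 0.31  0.51 -0.76  1.92  0.45  0.88 -1.09]
dialhi 216 [ 0.6   0.75 -1.27  1.91  0.81  1.13  1.21]
dialhi 156 [ 0.42  0.57 -0.92  1.91  0.56  0.94  0.38]
mast 96.2 [ 0.29  0.66 -0.53  1.99  0.55  0.64 -0.49]
mast -83.8 [-0.52  0.71  0.59  2.03 -0.7   0.61 -2.48]
part 7 [ 0.45  0.67 -0.09  1.93  0.11  0.54 -1.16]
part 187 [ 0.85  0.75 -0.65  1.91  0.68  0.71  1.48]
case 96 [ 0.18  0.77 -1.2   1.8   0.8   1.15 -1.19]
case -84 [ 0.21  0.82 -1.28  1.8   0.85  1.2   1.91]
case 6 [-0.58  0.48 -0.04  1.84  0.02  0.82 -2.09]
case 186 [ 0.18  0.77 -1.2   1.8   0.8   1.15  0.38]
```

Both views agree: the zero bar must turn 50.9° clockwise. Now I turn the bezel.

```bash
cat > s1.py <<'E'
from h import *
import dial
C=np.array([509.0,70.9]); st=lambda t:print(t,{k:np.round(read_state()[k],2).tolist() for k in('time','eef_pos','ft_force','torque','finger_gap','gripper_force')})
R=lambda d:down(np.radians(d)); y0=96.2+25.5
movep([*C,130],R(y0)); st('above')
movel([*C,41],guard=15); st('down')
clamp(); st('clamped')
for k in range(1,5): movep([*C,41],R(y0-50.9*k/4))
st('turned')
open_gripper(); movel([*C,130],max_speed=250)
movep([470,300,220],R(96)); st('away')
for n in('top','side'):
    c=camera(n); dial.run(c,n); cv2.imwrite(f'pics/{n}1.png',c['image'])
E
python3 s1.py
```

```text
above {'time': 2.81, 'eef_pos': [509.21, 70.07, 129.97], 'ft_force': [0.75, -0.16, 0.11], 'torque': [0.05, 0.03, 0.0], 'finger_gap': 85.15, 'gripper_force': 0.0}
down {'time': 3.55, 'eef_pos': [509.36, 71.09, 41.59], 'ft_force': [-0.6, -0.01, 0.5], 'torque': [-0.04, 0.03, 0.01], 'finger_gap': 85.59, 'gripper_force': 0.0}
clamped {'time': 3.97, 'eef_pos': [510.69, 71.51, 42.65], 'ft_force': [-0.78, 1.12, 20.29], 'torque': [0.23, -0.15, -0.04], 'finger_gap': 52.75, 'gripper_force': 58.98}
turned {'time': 5.17, 'eef_pos': [509.51, 71.3, 42.56], 'ft_force': [-6.54, -0.8, 25.95], 'torque': [-0.03, 1.43, -0.04], 'finger_gap': 52.64, 'gripper_force': 60.17}
away {'time': 7.08, 'eef_pos': [470.54, 298.12, 218.97], 'ft_force': [-0.26, -0.54, 0.07], 'torque': [-0.01, -0.01, -0.04], 'finger_gap': 85.11, 'gripper_force': 0.0}
top ellipse [509.4  71.8  52.1  52.4] needle in/out 96.7 96.1 zero nan str 28.060143 7.1710052
side ellipse [508.9  72.9  54.2  59.5] needle in/out 92.1 92.4 zero 215.8 str 31.08226 13.410049dial.py:26: RuntimeWarning: invalid value encountered in scalar divide
  i=int(np.argmax(d)); k=np.arange(i-7,i+8); w=np.clip(np.median(p)-p[k%180]-8,0,None); return 2*np.sum(k*w)/w.sum(), (np.median(p)-p[i])
```

```bash
python3 - <<'E'
import cv2,numpy as np
t=cv2.imread('pics/top1.png');s=cv2.imread('pics/side1.png')
a=cv2.resize(t[236:268,232:272],None,fx=10,fy=10,interpolation=cv2.INTER_CUBIC);b=cv2.resize(s[188:220,222:262],None,fx=10,fy=10,interpolation=cv2.INTER_CUBIC)
cv2.imwrite('pics/crop2.png',np.hstack([a,b]))
E
```

```text
(no output)
```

View pics/crop2.png

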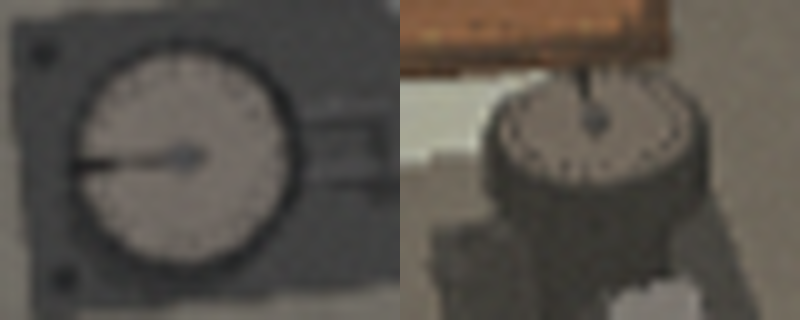

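The zero bar now lies under the needle, at left of the dial, around (10,16) in the crop, and the two views agree within about 1°. Next is the master.

```bash
cat > s2.py <<'E'
from s0 import *
M=np.array([517.6,-8.3])
movep([*M,140],R(96.2)); movel([*M,41],max_speed=180,guard=12); st('down'); g=read_state()['eef_pos'][2]
clamp(); st('clamp')
p=read_state()['eef_pos']; movel([p[0],p[1],g+30],max_speed=60); st('lift30')
movel([p[0],p[1],g+90],max_speed=200); st('up')
movel([488,264,g+90],max_speed=200); movel([488,264,50]); st('over')
hit=movel([488,264,g-22.3+6-3],max_speed=25,guard=5); st(f'place {hit}')
open_gripper(); movel([488,264,130],max_speed=250)
movep([480,330,220],R(96.2)); st('away')
for n in('top','side'):
    c=camera(n); cv2.imwrite(f'pics/{n}2.png',c['image']); P=cloud(c);X,Y,Z=P[...,0],P[...,1],P[...,2]
    b=(abs(X-488)<50)&(abs(Y-264)<55)&(Z>44)&(Z<80); r,z,k,q=rect(P,b); print(n,np.round([*r[0],*r[1],r[2],z,k],1))
E
cat > s0.py <<'E'
from h import *
from meas import rect
import dial
st=lambda t:print(t,{k:np.round(read_state()[k],2).tolist() for k in('time','eef_pos','ft_force','finger_gap','gripper_force')})
R=lambda d:down(np.radians(d))
E
python3 s2.py
```

```text
down {'time': 9.11, 'eef_pos': [518.09, -7.61, 41.73], 'ft_force': [-0.06, -1.02, 0.4], 'finger_gap': 85.3, 'gripper_force': 0.0}
clamp {'time': 9.71, 'eef_pos': [518.05, -8.41, 41.54], 'ft_force': [-0.93, -0.4, 7.87], 'finger_gap': 21.99, 'gripper_force': 58.54}
lift30 {'time': 10.37, 'eef_pos': [518.07, -8.53, 71.83], 'ft_force': [-1.38, 0.22, -1.82], 'finger_gap': 21.83, 'gripper_force': 59.72}
up {'time': 10.82, 'eef_pos': [518.03, -8.66, 131.71], 'ft_force': [0.45, 0.76, -2.34], 'finger_gap': 21.66, 'gripper_force': 59.74}
over {'time': 13.02, 'eef_pos': [488.31, 264.19, 50.64], 'ft_force': [0.32, -0.57, -1.58], 'finger_gap': 21.58, 'gripper_force': 59.72}
place True {'time': 13.93, 'eef_pos': [488.06, 263.99, 25.28], 'ft_force': [-0.88, -1.58, 9.94], 'finger_gap': 22.12, 'gripper_force': 61.05}
away {'time': 15.66, 'eef_pos': [479.62, 330.07, 219.33], 'ft_force': [-0.42, -0.15, -0.9], 'finger_gap': 85.23, 'gripper_force': 0.0}
top [488.8 264.   24.1  29.9   6.4  55.  113. ]
side [488.4 265.2  24.3  36.1   5.5  55.9  73. ]
```

```bash
cat > s3.py <<'E'
from s0 import *
S=np.array([481.0,-258.5])
movep([*S,140],R(7)); movel([*S,22.3],max_speed=150,guard=10); st('down'); g=read_state()['eef_pos'][2]
clamp(); st('clamp')
movel([*S,g+100],max_speed=150); st('lift')
J=[517.6,-5.8]
movep([*J,g+110],R(96.2)); st('over')
off=g-3.3   # tcp above part bottom
hit=movel([*J,22.3+42+off],max_speed=150,guard=8); st(f'a {hit}')
for h in (32,24,16,8,3):
    hit=movel([*J,22.3+h+off],max_speed=25,guard=12); st(f'h{h} {hit}')
    if hit: break
E
python3 s3.py
```

```text
down {'time': 18.82, 'eef_pos': [481.47, -258.59, 23.01], 'ft_force': [-0.08, -0.34, 0.61], 'finger_gap': 85.73, 'gripper_force': 0.0}
clamp {'time': 19.42, 'eef_pos': [481.17, -258.59, 22.77], 'ft_force': [-2.07, 0.77, 9.37], 'finger_gap': 22.0, 'gripper_force': 58.5}
lift {'time': 20.24, 'eef_pos': [480.54, -258.35, 122.26], 'ft_force': [0.61, 0.54, -0.5], 'finger_gap': 21.76, 'gripper_force': 58.82}
over {'time': 21.24, 'eef_pos': [517.39, -7.07, 132.43], 'ft_force': [-0.06, 0.56, -1.14], 'finger_gap': 21.76, 'gripper_force': 58.82}
a False {'time': 21.72, 'eef_pos': [517.61, -6.15, 84.14], 'ft_force': [-0.04, -0.15, -0.95], 'finger_gap': 22.03, 'gripper_force': 58.84}
h32 False {'time': 22.27, 'eef_pos': [517.61, -5.76, 74.02], 'ft_force': [0.94, 0.32, -1.2], 'finger_gap': 21.82, 'gripper_force': 58.84}
h24 False {'time': 22.73, 'eef_pos': [517.47, -5.85, 65.86], 'ft_force': [0.36, -0.99, -0.85], 'finger_gap': 21.66, 'gripper_force': 58.82}
h16 False {'time': 23.2, 'eef_pos': [517.9, -5.85, 58.0], 'ft_force': [2.09, -1.42, 1.28], 'finger_gap': 21.79, 'gripper_force': 59.06}
h8 True {'time': 23.41, 'eef_pos': [518.0, -5.69, 56.35], 'ft_force': [2.99, 0.14, -5.45], 'finger_gap': 21.88, 'gripper_force': 59.31}
```

```bash
python3 - <<'E'
from s0 import *
st('now')
t=camera('top')['image'];s=camera('side')['image']
a=cv2.resize(t[230:270,262:302],None,fx=10,fy=10,interpolation=cv2.INTER_CUBIC);b=cv2.resize(s[200:260,220:280],(400,400),interpolation=cv2.INTER_CUBIC)
cv2.imwrite('pics/crop3.png',np.hstack([a,b])); st('now')
E
```

```text
now {'time': 23.41, 'eef_pos': [518.0, -5.69, 56.35], 'ft_force': [2.99, 0.14, -5.45], 'finger_gap': 21.88, 'gripper_force': 59.31}
now {'time': 23.51, 'eef_pos': [517.95, -5.78, 56.47], 'ft_force': [2.6, 1.33, -6.06], 'finger_gap': 22.09, 'gripper_force': 59.24}
```

View pics/crop3.png

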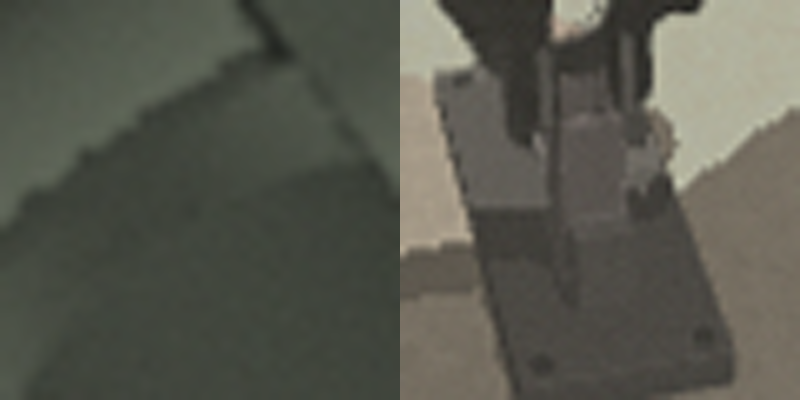

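The side view shows the spacer upright between the fingers over the jaws, and nothing looks wrong. I'll back up a little and go down in small steps, watching the sideways force.

```bash
cat > s4.py <<'E'
from s0 import *
J=[517.6,-5.8]
def show(t):
    F=np.mean([read_state()['ft_force'] if not wait(0.02) else 0 for _ in range(4)],0); s=read_state(); print(t,round(s['time'],2),np.round(s['eef_pos'],2),'F',np.round(F,1)); return F
movel([*J,60],max_speed=30); show('up')
for z in (58,56.5,55,53.5,52):
    hit=movel([*J,z],max_speed=15,guard=14); F=show(f'{z} {hit}')
    if hit or F[1]>3: break
E
python3 s4.py
```

```text
up 23.83 [517.46  -6.37  60.2 ] F [-0.9 -3.7  2.3]
58 False 24.18 [517.86  -5.73  58.17] F [ 0.1 -3.4  4. ]
56.5 False 24.5 [517.89  -5.49  56.48] F [ 3.6 -0.5 -2.7]
55 False 24.82 [517.65  -5.63  54.93] F [ 2.7  0.6 -2. ]
53.5 False 25.13 [517.51  -5.73  53.39] F [ 2.4  0.6 -1.3]
52 False 25.45 [517.51  -5.76  51.89] F [ 2.   1.1 -1.4]
```

The sideways force has gone from −3.5 N to about zero, so the spacer is brushing the anvil. I'll ease it about 1.3 mm off the anvil, against the spring, and carry on down.

```bash
cat > s5.py <<'E'
from s0 import *
from s4h import show
z=52
for d in (0.7,1.4,2.1):
    J=[517.6-.108*d,-5.8+.994*d]; hit=movel([*J,z],max_speed=10,guard=10); F=show(f'shift {d} {hit}')
    if hit or F[1]<-3: break
for z in (49,46,44.5):
    hit=movel([*J,z],max_speed=15,guard=13); F=show(f'{z} {hit}')
    if hit or F[1]>3: break
E
sed -n '/^def/,/return F/p' s4.py | sed '1i from s0 import *' > s4h.py; python3 s5.py
```

```text
shift 0.7 False 25.77 [517.4   -5.37  51.92] F [ 1.  -2.3 -1.5]
shift 1.4 False 26.08 [517.38  -4.72  52.02] F [ 1.1 -4.   1. ]
49 False 26.5 [517.34  -4.44  48.84] F [ 1.3 -3.9 -2.4]
46 False 26.92 [517.41  -4.39  45.89] F [ 1.3 -4.3 -2.7]
44.5 False 27.23 [517.45  -4.38  44.47] F [ 1.4 -4.3 -1.3]
```

Now only the spring force acts, −4 N, so it is clear of the anvil. I'll lower it to the seat, let go, back off and look before pressing.

```bash
cat > s6.py <<'E'
from s0 import *
from s4h import show
J=[517.45,-4.4]
hit=movel([*J,38],max_speed=8,guard=6); F=show(f'seat {hit}')
open_gripper(); show('open')
movel([*J,140],max_speed=250); movep([480,330,220],R(96.2)); show('away')
import pickle
for n in('top','side'):
    c=camera(n); cv2.imwrite(f'pics/{n}3.png',c['image']); dial.run(c,n); P=cloud(c);X,Y,Z=P[...,0],P[...,1],P[...,2]
    b=(abs(X-517)<30)&(abs(Y+6)<26)&(Z>66)&(Z<95); r,z,k,q=rect(P,b); print(n,np.round([*r[0],*r[1],r[2],z,k],1))
t=cv2.imread('pics/top3.png');s=cv2.imread('pics/side3.png')
a=cv2.resize(t[230:270,235:295],None,fx=6.6,fy=10,interpolation=cv2.INTER_CUBIC)[:400];b=cv2.resize(s[190:250,220:280],(400,400),interpolation=cv2.INTER_CUBIC)
cv2.imwrite('pics/crop4.png',np.hstack([a,b]))
E
python3 s6.py
```

```text
seat True 27.79 [517.53  -4.84  41.44] F [ 0.5 -2.4  5.1]
open 28.49 [517.21  -5.27  41.26] F [-0.5  0.2  0.8]
away 30.4 [480.78 328.33 219.45] F [ 0.  -0.3  0.3]
top ellipse [509.4  71.7  52.   52.4] needle in/out 73.2 96.0 zero 96.0 str 30.79306 50.783478
top [516.5  -7.   23.7  31.6   6.6  71.5  75. ]
side ellipse [508.5  73.   54.3  58.7] needle in/out 68.4 90.2 zero 91.6 str 34.929718 38.215904
side [517.6  -5.7  24.3  32.3   7.1  72.5  92. ]
```

View pics/crop4.png

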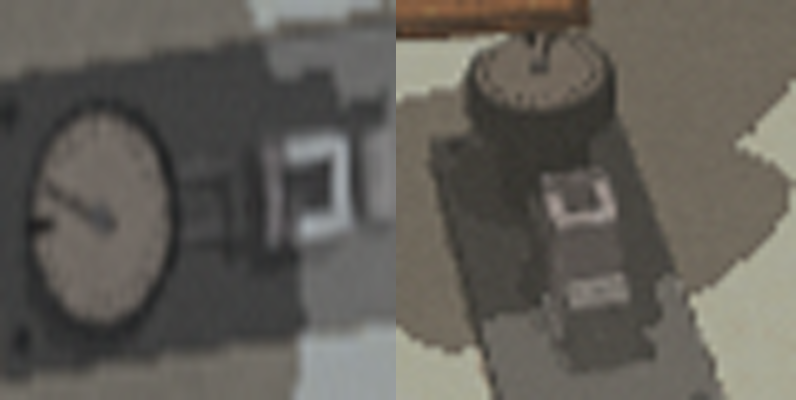

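The spacer stands square in the jaws. The needle reads 22.8° (2 mm) past the zero mark, and the mark is still where it was left. Now I press with closed fingers.

```bash
cat > s7.py <<'E'
from s0 import *
from s4h import show
J=[517.0,-6.4]
clamp(); movep([*J,120],R(96.2)); movel([*J,80],max_speed=100,guard=8); show('near')
hit=movel([*J,66],max_speed=6,guard=13.5); print(np.round(read_state()['ft_force'],1)); F=show(f'press {hit}')
z=read_state()['eef_pos'][2]
for k in range(6):
    if F[2]>13: break
    movel([*J,z-0.4*(k+1)],max_speed=5,guard=10); F=show('more')
wait(0.4); show('held')
movel([*J,130],max_speed=100); movep([480,330,220],R(96.2)); show('away')
for n in('top','side'):
    c=camera(n); cv2.imwrite(f'pics/{n}4.png',c['image']); dial.run(c,n); P=cloud(c);X,Y,Z=P[...,0],P[...,1],P[...,2]
    b=(abs(X-517)<30)&(abs(Y+6)<26)&(Z>66)&(Z<95); r,zz,k,q=rect(P,b); print(n,np.round([*r[0],*r[1],r[2],zz,k],1))
E
python3 s7.py
```

```text
near 33.21 [517.32  -6.08  80.49] F [-0.4 -0.3  0. ]
[-0.7 -0.3  0.3]
press False 35.76 [516.98  -6.39  66.01] F [-0.7  0.2 -0.5]
more 36.08 [516.99  -6.42  65.6 ] F [ 0.1  0.2 -0.2]
more 36.39 [516.99  -6.39  65.2 ] F [ 0.2 -0.   0.3]
more 36.71 [516.98  -6.39  64.8 ] F [ 0.4 -0.3  0.1]
more 37.02 [517.    -6.39  64.4 ] F [-0.1 -0.3  0. ]
more 37.34 [516.98  -6.4   63.99] F [-0.2 -0.1 -0.1]
more 37.66 [516.98  -6.41  63.6 ] F [ 0.1  0.2 -0.2]
held 38.12 [517.02  -6.4   63.61] F [-0.1  0.1  0. ]
away 40.33 [480.79 328.37 219.48] F [ 0.1  0.1 -0.4]
top ellipse [509.4  71.7  52.1  52.3] needle in/out 73.8 96.3 zero 96.3 str 32.019943 51.227173
top [516.5  -7.1  23.7  31.8   7.   71.7  76. ]
side ellipse [508.4  73.2  53.7  58.8] needle in/out 67.3 90.3 zero 91.2 str 34.778915 44.28682
side [517.2  -5.3  23.7  34.2   9.6  72.3  89. ]
```

The closed fingertips went into the hollow without touching anything. Turned a quarter turn, the 22 mm pads span both walls.

```bash
sed -i 's/120\],R(96.2)/120],R(6.2)/; s/^J=.*/J=[517.0,-6.3]/; s/clamp(); //; s/66\],max_speed=6/69],max_speed=6/; s/range(6)/range(3)/' s7.py; python3 s7.py
```

```text
near 42.37 [517.38  -6.05  80.54] F [0.1 0.1 0.6]
[-0.1 -0.   0.8]
press False 44.42 [517.01  -6.3   69.02] F [-0.1  0.3 -0. ]
more 44.73 [516.99  -6.29  68.6 ] F [-0.2 -0.1  0.1]
more 45.05 [517.    -6.32  68.2 ] F [-0.3  0.5 -0. ]
more 45.37 [517.    -6.31  67.81] F [ 0.2 -0.1 -0.4]
held 45.83 [516.99  -6.27  67.82] F [-0.3 -0.1 -0.7]
away 47.99 [480.59 328.67 219.46] F [-0.1 -0.3  0.3]
top ellipse [509.3  71.7  51.9  52.3] needle in/out 72.9 95.7 zero 95.7 str 31.33683 49.11337
top [516.5  -7.2  23.8  31.8   6.9  72.1  76. ]
side ellipse [507.3  74.3  51.1  57.7] needle in/out 61.2 85.6 zero 88.2 str 37.505066 49.517075
side [517.4  -6.2  23.4  35.4   8.2  72.4  92. ]
```

```bash
python3 -c "
from s0 import *
st('x'); print(np.round(read_state()['tool_rot'],2).tolist())"; ls pics
```

```text
x {'time': 48.09, 'eef_pos': [480.49, 328.99, 219.71], 'ft_force': [-0.01, -0.2, -0.62], 'finger_gap': -0.06, 'gripper_force': 0.0}
[[-0.11, 0.99, -0.0], [0.99, 0.11, -0.0], [-0.0, -0.0, -1.0]]
crop1.png
crop2.png
crop3.png
crop4.png
side0.png
side1.png
side2.png
side3.png
side4.png
top0.png
top1.png
top2.png
top3.png
top4.png
```

The tips don't bear on the rim in either orientation, so I'll grip the spacer again as before, press with it in hand and let go.

```bash
cat > s8.py <<'E'
from s0 import *
from s4h import show
J=[517.3,-6.3]
open_gripper(); movep([*J,130],R(96.2)); movel([*J,41.4],max_speed=120,guard=8); show('down')
clamp(); F=show('clamp'); z=read_state()['eef_pos'][2]
p=read_state()['eef_pos']
for k in range(12):
    if F[2]>=15: break
    movel([p[0],p[1],z-0.3*(k+1)],max_speed=4,guard=8); F=show(f'press {k}')
wait(0.3); show('held')
E
python3 s8.py
```

```text
down 51.15 [517.77  -6.25  42.09] F [-0.  -0.4  0.1]
clamp 51.81 [517.45  -6.56  41.66] F [-0.8 -1.6  5.7]
press 0 52.12 [517.5   -6.63  41.64] F [-1.5 -0.6  7.3]
press 1 52.44 [517.61  -6.71  41.58] F [-3.  -1.3 12.5]
press 2 52.76 [517.65  -6.77  41.51] F [-4.6 -2.  19.1]
held 53.12 [517.66  -6.75  41.51] F [-4.6 -2.1 18.5]
```

```bash
cat > s9.py <<'E'
from s0 import *
from s4h import show
open_gripper(); movel([517.5,-6.5,140],max_speed=200); movep([480,330,220],R(96.2)); show('away')
for n in('top','side'):
    c=camera(n); cv2.imwrite(f'pics/{n}5.png',c['image']); dial.run(c,n); P=cloud(c);X,Y,Z=P[...,0],P[...,1],P[...,2]
    for x,y,lo in((517,-6,66),(488,264,44)):
        b=(abs(X-x)<30)&(abs(Y-y)<26)&(Z>lo)&(Z<95); r,zz,k,q=rect(P,b); print(n,np.round([*r[0],*r[1],r[2],zz,k],1))
s=cv2.imread('pics/side5.png'); cv2.imwrite('pics/crop5.png',cv2.resize(s[140:350,140:420],(800,600),interpolation=cv2.INTER_CUBIC))
E
python3 s9.py
```

```text
away 55.78 [480.8  328.39 219.48] F [-0.1 -0.2  0.1]
top ellipse [509.3  71.7  52.   52.4] needle in/out 75.6 95.6 zero 95.6 str 32.789726 34.522552
top [516.4  -7.5  23.9  31.8   6.2  71.8  77. ]
top [488.8 264.3  24.   29.1   6.4  55.1 112. ]
side ellipse [507.6  74.6  50.3  57.9] needle in/out 64.6 88.4 zero 89.5 str 40.657295 49.650547
side [517.3  -4.6  23.6  37.6   7.6  72.1  92. ]
side [488.4 264.2  24.2  38.    5.5  55.5  72. ]
```

View pics/crop5.png

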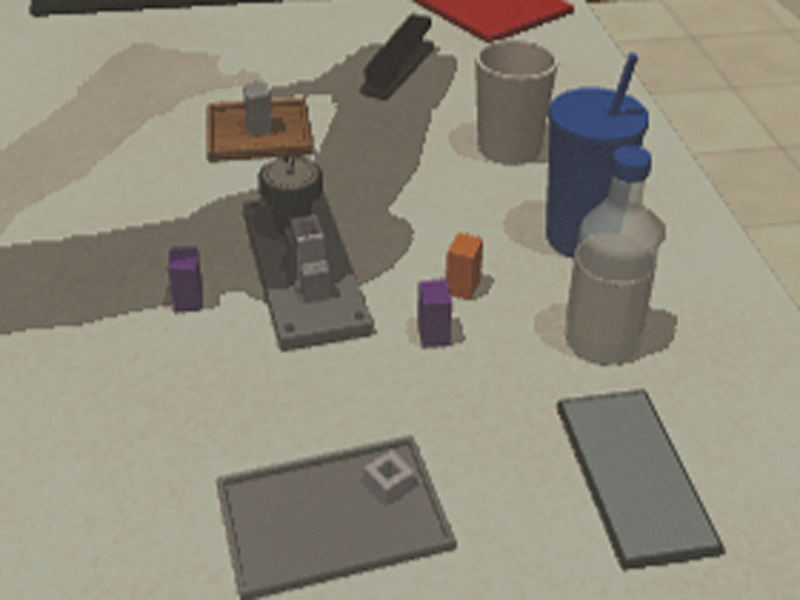

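The master stands upright in the case at crop (258,110), the spacer stands in the jaws at (308,245), and everything else is where it was.

```bash
python3 -c "
from workcell import *
print(finish_job())"
```

```text
the job is handed in; nothing more can be done
None
```

The job is handed in at about 56 s of the 72 s: the bezel's zero mark was set under the needle to within about 1°, the master stands upright in its case, and the spacer stands in the jaws after an 18.5 N press (15 N asked), made with it held in the gripper because the closed fingertips missed its rim; on the way in it brushed the anvil lightly before I eased it clear.

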